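Unlock the medicine box on the kitchen worktop and hold its key turned

TASK

Unlock the grey medicine box: turn the black knob on its lid clockwise until it clicks over to its stop and leave it so; then push the square-bowed key from the wooden block fully home into the lid's lock, jiggling it past the sticky wafers, and turn it a quarter clockwise to its stop. The lock springs back, so finish while holding the key turned and fully in; leave the round-bowed key, jar, bottle and mug alone.

Things in the scene. Friction and masses are not known exactly. Their poses are not given: they have to be found in the camera images.
- keyhole (a point): Centre of the key slot, level with the top of the steel lock plate (52 mm square, 4.5 mm thick) on the grey box's lid, 94.5 mm above the worktop. Axes are the box's: x along the slot, z up. The slot mouth is 19.5 mm (x) by 12 mm (y); it lets a key's bit rock about 0.5 rad each way. A key can be turned farther only when fully home: tip 22 mm below this point.
- wafers (a point): 5 mm below keyhole, on its axis: top of the upper sticky wafer; the lower's top is 5 mm deeper, the plug's 10 mm. All have 18 x 6.2 mm slots. The upper rests 0.4 to 0.55 rad clockwise of the mouth (from above), the lower as much anticlockwise, the plug in line. The key stops on one over about 0.25 rad out of line: press about 5 N, rock it till it drops in; wafers then turn with it (0.02 N m).
- plug (a joint): Angle of the lock's plug (rad): 0 at rest, in line with the slot mouth; grows as the key turns it clockwise seen from above; stop at 1.5 (a quarter turn). A spring of 0.08 N m per rad turns it back if the key is let go; turning to the stop takes about 0.2 N m. The key has about 0.14 rad of play in it each way, so the key itself turns up to about 1.65.
- bolt_knob_grip (a point): On the axis of the black knob, at the height to grip, 37 mm above the lid, 127 mm above the worktop. Its upright grip bar is 42 mm long (along this point's x, which turns with it), 14 mm thick, its top 7 mm above this point. Round base of radius 34 mm, on the right (-y) side of the lid, 125 mm from the keyhole. At knob angle 0 the bar lies along the box's x.
- bolt_knob (a joint): Angle of the knob (rad): 0 at the start, grows clockwise seen from above, stop at 1.2. A detent resists to half-way (0.6 rad, at most 0.08 N m), then it snaps over to 1.2 and stays. The detent is a 26 mm steel ball on a short arm on the lid, 80 mm beyond the knob: it reaches 57 mm above the lid as it tips over from left to right; keep clear of it.
- key_grip (a point): Centre of the right key's square bow, where to grip it: a flat slab 30 mm wide (x), 10 mm thick (y), 32 mm high (z up). The key stands upright in a slot of a fixed wooden block 70 x 150 mm, 45 mm high; this point is 70 mm above the worktop. The key's tip is 52 mm below it, 27 mm deep in the slot. Fully home in the lock this point is 30 mm above the lock plate.
- key_tip (a point): Centre of the lower end of the square-bowed key, 52 mm below key_grip; same axes. From the tip up: a flat bit 16 mm wide (x), 4 mm thick (y), 15 mm long, then a round neck 6 mm across, 21 mm long, then the bow. The key is the same turned by half a turn.
- key: The square-bowed plain steel key, 68 mm long, about 50 g. Its origin is at key_tip. In the block its bit stands in an 18.5 x 6.5 mm slot.
- lockbox: The fixed grey steel medicine box, 200 x 260 mm, 90 mm high; origin at the centre of its underside, x along the 200 mm side (away from the robot), z up. The keyhole is 20 mm nearer the robot than its centre and 60 mm to the left (+y).
- round_key_grip (a point): Centre of the round bow (36 mm across, 8 mm thick) of the other steel key, upright in the block's other slot, 80 mm from the right key, 71 mm above the worktop. Which key is in which slot varies. Leave it there.
- jar: A glass jar with a steel cap, 76 mm across, 110 mm high, behind the work; origin at the centre of its underside. Leave alone.
- bottle: A clear bottle, 60 mm across, 190 mm high, right of the box; origin at the centre of its underside. Leave alone.
- mug: A white mug, 76 mm across, 90 mm high, left of the key block; origin at the centre of its underside. Leave alone.

How it is judged:
By the outcome, as a careful person would: the job done as asked, in the order asked, and still so for the second after the job is handed in, while the arm keeps its last pose, push and grip.
It also fails if it takes over 64 s, if anything falls off the work surface, if the arm or the gripper's body presses on something with over 40 N, if the wrist force passes 120 N, or if a joint passes its speed limit or range.

ROBOT

A 6-joint arm with a two-finger parallel gripper is mounted at the origin on the work surface. World frame = base frame: x ahead of the robot, y to its left, z up, the work surface at z = 0. Lengths are in m, angles in rad, forces in N, time in s.
With the tool pointing down it reaches from about 0.375 to 0.825 m from the base axis. Payload 5.5 kg.
Tool frame: the origin (TCP) lies at the very end of the fingers, on their centre line; the grasp point (between the pads) lies 19 mm behind it; z points along the fingers, y is the line along which they close (so a half turn about z gives the same grasp; the last joint's range is limited). The gripper opens to 85 mm and grips with 20 to 120 N. Pads are 22 mm wide; open, the fingers measure 114 mm over their backs; the gripper's body (76 mm by 85 mm) begins 54 mm behind the grasp point. The pads swing forward as they close: fully open they stand 13 mm farther back than shut.
Start: joints at [-1.278, 0.314, -0.047, 1.21, 0, 1.571], TCP at [0.173, -0.574, 0.231] pointing down, gripper open.
Joint ranges: [-2.67, 2.67], [-0.69, 1.73], [-1.03, 1.25], [-2.08, 2.16], [-1.42, 1.45], [-3.14, 3.14]. Speed limits (rad/s): [2.39, 2.39, 3.01, 3.14, 3.14, 3.14].

INTERFACE

Orientations are given as a unit quaternion [x, y, z, w].
In Python, from plant import robot, optics gives the robot as it stands.
- The arm moves only by the tool arm_command, never from a script. Its argument "plan" is a list of rows, each an object with "translation": the shift along the world's x, y, z in cm, a list of three; "roll": the turn about the world's z in rad. A call has 1 to 12 rows; each row shifts and turns the commanded pose from where the row before left it; what a row does not reach is not made up. A row lasts 1/10 s, in which the tool goes at most 50 mm and 8.59 degrees, less where a joint would pass 70% of its speed; a pose out of reach is approached as far as the arm can. A call is refused whole if a number of a shift passes 5 or a number of a turn 0.15, either way. A call with a gripper value outside its range is refused whole. "fingers" is the closure in counts, from 0 (fully open) to 255 (shut), set as the call begins (left out, the last holds). The fingers move at their own pace and stop on an object; "force" is the grip in N (left out, the last holds). Time passes only in rows, so rows that do not move let the fingers close. It gives the time, the measured TCP pose, the force, the opening and the grip force at its end, in the units of the state.
- robot.observe(): the state, without advancing time (a new reading comes with each control period).
- optics.grab_frame(name): name is "scene" or "top" or "wrist"; returns a dict with "image" (384x512x3 uint8, blue, green, red), "depth" (384x512 float32, m along the optical axis (not along the pixel's ray), 0 where there is no reading), "camera_matrix" (3x3 intrinsics, pixels), "R" (3x3) and "t" (3): a world point X has camera coordinates R X + t; the wrist camera has in their place "tool_from_camera" (4x4, takes a point from camera to tool coordinates, whose origin is the TCP and whose axes are the flange's). Camera axes: x right, y down, z forward; pixel columns grow to the right and rows downward; lengths in m; the calibration is good to about 2 mm. A picture is of the moment at which its call begins: read the wrist's pose just before it.
- robot.hand_in(): hands the job in; it is judged then, once.
The state is a dict: "time": time; "joint_pos": joint angles; "joint_velocities": joint speeds; "tau": joint torques, N m; "tcp_pos": TCP position; "tool_rot": TCP orientation; "ft_force": force on the tool from outside, world axes, zero at the start; "wrist_torque": the same for the moment, N m; "grip_width": finger opening in m; "finger_force": force on a finger pad.
Only numpy, scipy, OpenCV 4.12 (cv2) and the standard library are available. Lean on these libraries where they do the work, as an engineer would, in place of code of your own. Each camera call takes 0.05 s, during which the arm holds its last target. There are 200 camera calls.

## Working session

There is one attempt and no reset: what is moved stays moved. The work goes in short steps, Python scripts to look and compute and a tool call to move; the robot and the scene stay as the last step left them, time stands still between calls to the robot, and variables do not carry over. Pictures are saved under pics/ and viewed, at most 10 in all, crops included, and the job is handed in when it is done.

Besides the shell and the picture viewer there is one more tool, called as name([rows], argument=value, ...), one row to a line, values as JSON. arm_command: Moves the arm, as the interface text tells. Its arguments: {"type":"object","properties":{"plan":{"type":"array"},"fingers":{"type":"number"},"force":{"type":"number"}},"required":["plan"]}

```bash
mkdir -p pics; ls
python3 - <<'E'
from plant import robot, optics
import cv2, numpy as np
print(robot.observe())
for n in ("top","scene"):
    f=optics.grab_frame(n); np.savez(f"{n}.npz",**f); cv2.imwrite(f"pics/{n}0.png",f["image"]); print(n,f["camera_matrix"],f["R"],f["t"])
a=[cv2.imread(f"pics/{n}0.png") for n in("top","scene")]
E
```

```text
pics
{'time': 0.0, 'joint_pos': array([-1.27799645e+00,  3.14238045e-01, -4.80997566e-02,  1.21018588e+00,
       -2.16968343e-05,  1.57077900e+00]), 'joint_velocities': array([ 0.00116776,  0.00144513, -0.00114818, -0.00116328, -0.00209507,
        0.00125285]), 'tau': array([-7.69392477e-05, -5.39585853e+01,  3.39751267e+01,  1.92956650e-02,
       -2.74658432e-04,  1.26120874e-07]), 'tcp_pos': array([ 0.17300472, -0.57390567,  0.23041829]), 'tool_rot': array([ 9.89301021e-01,  1.45886063e-01, -1.36716168e-04, -8.52857420e-04]), 'ft_force': array([-0.79078005, -0.60117558, -0.36673826]), 'wrist_torque': array([ 0.05716324, -0.04993933,  0.05987647]), 'finger_force': 0.0, 'grip_width': 0.08511771928419078}
top [[351.37260266   0.         258.41983924]
 [  0.         351.37260266 197.00030538]
 [  0.           0.           1.        ]] [[ 0.01129922 -0.99981684 -0.01544707]
 [-0.99809978 -0.01034132 -0.06074435]
 [ 0.06057348  0.01610408 -0.99803382]] [0.01096008 0.60262342 1.37488664]
scene [[407.4964463    0.         252.24067632]
 [  0.         407.4964463  195.71631656]
 [  0.           0.           1.        ]] [[ 0.36707981  0.93015396 -0.00812606]
 [ 0.57149239 -0.23241162 -0.78700781]
 [-0.73392702  0.28425069 -0.61688952]] [-0.22265961 -0.25966886  1.77294819]
```

View pics/top0.png

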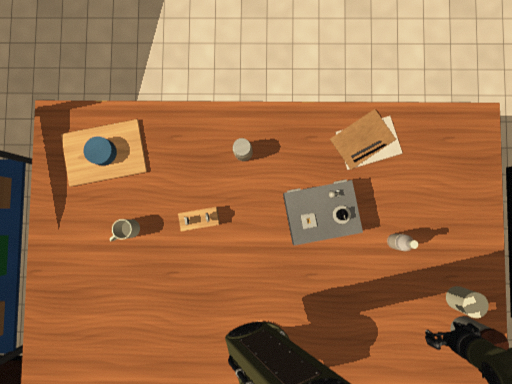

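View pics/scene0.png

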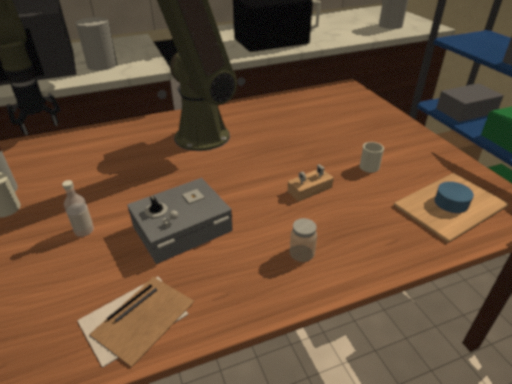

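The top view shows the box at about (323,212), with its lock plate at (308,220) and the knob at (342,214). The key block is at (198,218), with its keys near (187,219) and (210,215). The mug, jar and bottle stand clear of all of these.

```bash
cat > h.py <<'E'
import numpy as np, cv2
from scipy.spatial.transform import Rotation as Rn
def world(f,T=None):
    K=f["camera_matrix"]; d=f["depth"]; v,u=np.mgrid[:d.shape[0],:d.shape[1]]
    p=np.stack([(u-K[0,2])/K[0,0]*d,(v-K[1,2])/K[1,1]*d,d],-1)
    if T is None: return (p-f["t"])@f["R"]
    return p@T[:3,:3].T+T[:3,3]
def ray(K,R,t,uv,z):
    uv=np.atleast_2d(uv).astype(float); d=np.c_[(uv-K[:2,2])/K[0,0],np.ones(len(uv))]@R
    c=-R.T@t; return c+d*((z-c[2])/d[:,2])[:,None]
def wrist(s):  # pose of the tool
    T=np.eye(4);T[:3,:3]=Rn.from_quat(s["tool_rot"]).as_matrix();T[:3,3]=s["tcp_pos"];return T
E
python3 - <<'E'
from h import *
f=dict(np.load("top.npz")); P=world(f)
def rect(m,z):
    n,l,s,c=cv2.connectedComponentsWithStats(m.astype(np.uint8)); i=1+np.argmax(s[1:,4])
    cs=cv2.findContours((l==i).astype(np.uint8),cv2.RETR_EXTERNAL,cv2.CHAIN_APPROX_NONE)[0][0][:,0]
    W=ray(f["camera_matrix"],f["R"],f["t"],cs,z)[:,:2].astype(np.float32)
    r=cv2.minAreaRect(W); print(r,s[i]); return r
V,U=np.mgrid[:384,:512]
m=(abs(P[...,2]-.09)<.02)&(U>270)&(U<375)&(V>170)&(V<255); rect(m,.09)
m=(abs(P[...,2]-.05)<.022)&(U>165)&(U<235)&(V>195)&(V<240); rect(m,.045)
f2=dict(np.load("scene.npz"))
a=cv2.resize(f["image"][200:240,170:240],(700,400),interpolation=cv2.INTER_CUBIC)
b=cv2.resize(f2["image"][155:205,275:345],(700,500)[0:2],interpolation=cv2.INTER_CUBIC)[:200*2]
cv2.imwrite("pics/c1.png",np.hstack([cv2.resize(a,(400,229)),cv2.resize(b,(400,229))]))
E
```

```text
((0.5447651743888855, -0.22356685996055603), (0.2063426971435547, 0.2630469799041748), 11.292081832885742) [ 284  180   79   66 3674]
((0.5124685168266296, 0.25003406405448914), (0.06995916366577148, 0.1518814116716385), 10.41060733795166) [178 208  41  24 649]
```

View pics/c1.png

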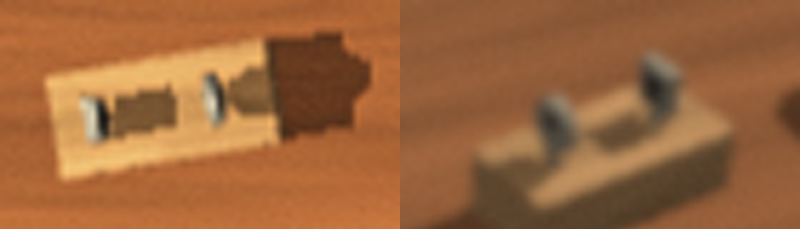

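The box is at about (0.545, -0.224) with yaw 0.197. The two keys stand in the block, and I'll identify them with the wrist camera. First I'll move over the box.

arm_command([
  {"translation":[0,0,5],"roll":-0.05},
  {"translation":[0,0,5],"roll":-0.05},
  {"translation":[3.2,3.5,0],"roll":0},
  {"translation":[3.2,3.5,0],"roll":0},
  {"translation":[3.2,3.5,0],"roll":0},
  {"translation":[3.2,3.5,0],"roll":0},
  {"translation":[3.2,3.5,0],"roll":0},
  {"translation":[3.2,3.5,0],"roll":0},
  {"translation":[3.2,3.5,0],"roll":0},
  {"translation":[3.2,3.5,0],"roll":0},
  {"translation":[3.2,3.5,0],"roll":0},
  {"translation":[3.2,3.5,0],"roll":0},
], fingers=120, force=40)

```text
time: 1.3
tcp_pos: [0.494, -0.2227, 0.3311]
tool_rot: [0.995, 0.096, -0.0, -0.0]
ft_force: [0.4, -1.3, 0.5]
grip_width: 0.0451
finger_force: 0.0
```

Run:
```python
from h import *
from plant import robot, optics
s=robot.observe(); f=optics.grab_frame("wrist"); s=robot.observe()
np.savez("w1.npz",T=wrist(s),**f); cv2.imwrite("pics/w1.png",f["image"])
print(s["time"],s["tcp_pos"],Rn.from_quat(s["tool_rot"]).as_matrix(),s["grip_width"],s["joint_pos"],s["ft_force"]); print(f["tool_from_camera"],f["camera_matrix"])
```

```text
1.35 [ 0.49832498 -0.21756765  0.33056366] [[ 0.98042389  0.1968826   0.00249722]
 [ 0.19686964 -0.98041856  0.00466731]
 [ 0.00336723 -0.00408431 -0.99998599]] 0.04521747637066949 [-0.41486493  0.18583621  0.01157053  1.3961265   0.00527795  2.52855672] [ 3.93338045  3.83562479 -0.37567891]
[[-1.65536259e-03 -9.46231570e-01 -3.23485821e-01  8.33386363e-02]
 [ 9.99998625e-01 -1.59850838e-03 -4.41445068e-04  3.42674248e-04]
 [-9.93855356e-05 -3.23486107e-01  9.46232915e-01 -1.42089563e-01]
 [ 0.00000000e+00  0.00000000e+00  0.00000000e+00  1.00000000e+00]] [[298.18190951   0.         252.47303297]
 [  0.         298.18190951 192.69879443]
 [  0.           0.           1.        ]]
```

View pics/w1.png

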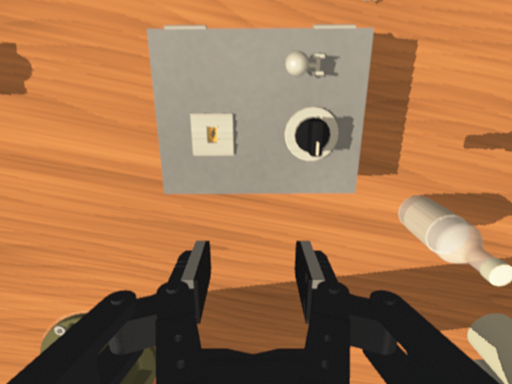

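The wrist view shows the lock plate at (212,134) with its slot along the box's x. The knob is at (313,135) and the detent ball at (297,63). The arm was still settling, so I'll grab again and measure. To keep joint 6 in range I need to flip the tool by half a turn.

```bash
cat >> h.py <<'E'
def cam(f,T):  # R,t of wrist camera in world
    M=np.linalg.inv(T@f["tool_from_camera"]); return f["camera_matrix"],M[:3,:3],M[:3,3]
def boxfind(f,T):
    g=f["image"].astype(int); hsv=cv2.cvtColor(f["image"],cv2.COLOR_BGR2HSV); c=cam(f,T)
    P=world(f,T@f["tool_from_camera"])
    def big(m,pos):
        n,l,s,ce=cv2.connectedComponentsWithStats(m.astype(np.uint8))
        i=l[pos[1],pos[0]] if pos else 1+np.argmax(s[1:,4]); return (l==i).astype(np.uint8),s[i]
    def rect(m,z):
        cs=cv2.findContours(m,cv2.RETR_EXTERNAL,cv2.CHAIN_APPROX_NONE)[0]; cs=max(cs,key=len)[:,0]
        return cv2.minAreaRect(ray(*c,cs,z)[:,:2].astype(np.float32))
    out={}
    lid,_=big((hsv[...,1]<70)&(abs(P[...,2]-.095)<.025),None); out["lid"]=rect(lid,.09)
    lo=P[...,2]
    L=cv2.morphologyEx(lid,cv2.MORPH_CLOSE,np.ones((35,35)))
    pl=(hsv[...,2]>190)&(L>0)
    n,l,s,ce=cv2.connectedComponentsWithStats(pl.astype(np.uint8))
    for i in range(1,n):
        if s[i,4]>100: out[f"br{i}"]=(s[i].tolist(),rect((l==i).astype(np.uint8),.0945))
    dk=(hsv[...,2]<60)&(L>0)&(lo>.1)
    m,st=big(dk,None); out["knob"]=(st.tolist(),rect(m,.134),np.median(P[m>0],0))
    br=(hsv[...,1]>110)&(L>0)
    n,l,s,ce=cv2.connectedComponentsWithStats(br.astype(np.uint8))
    for i in range(1,n):
        if s[i,4]>15: out[f"slot{i}"]=(s[i].tolist(),ray(*c,ce[i],.0945),rect((l==i).astype(np.uint8),.0945))
    return out
E
python3 - <<'E'
from h import *
from plant import robot, optics
s=robot.observe(); f=optics.grab_frame("wrist"); T=wrist(s)
np.savez("w2.npz",T=T,**f); print(s["tcp_pos"],robot.observe()["tcp_pos"])
for k,v in boxfind(f,T).items(): print(k,v)
E
```

```text
[ 0.49832498 -0.21756765  0.33056366] [ 0.49604762 -0.22030318  0.33045545]
lid ((0.5471522212028503, -0.22262591123580933), (0.20198900997638702, 0.2590857744216919), 11.221165657043457)
br1 ([170, 33, 41, 3, 118], ((0.6266781091690063, -0.11884996294975281), (0.0020334823057055473, 0.04557409882545471), 11.222896575927734))
br2 ([319, 33, 42, 3, 122], ((0.659716784954071, -0.2853657305240631), (0.0020298948511481285, 0.04664613679051399), 11.222861289978027))
br3 ([291, 61, 18, 21, 304], ((0.613002359867096, -0.25046342611312866), (0.022052647545933723, 0.020052919164299965), 13.628808975219727))
br6 ([289, 114, 49, 53, 817], ((0.5377748012542725, -0.28352439403533936), (0.053769201040267944, 0.06680361181497574), 89.5025863647461))
br7 ([196, 120, 42, 41, 1581], ((0.5135551691055298, -0.16779117286205292), (0.05043001472949982, 0.05187632143497467), 11.279839515686035))
knob ([300, 125, 34, 37, 879], ((0.5412039756774902, -0.28250083327293396), (0.037887729704380035, 0.039651162922382355), 78.85743713378906), array([ 0.54063965, -0.28478709,  0.1183738 ]))
slot1 ([213, 133, 10, 15, 115], array([[ 0.51419123, -0.16813149,  0.0945    ]]), ((0.5141629576683044, -0.168382927775383), (0.01763851009309292, 0.011437315493822098), 11.289468765258789))
```

arm_command([
  {"translation":[0.75,-1,0],"roll":0.1496},
  {"translation":[0.75,-1,0],"roll":0.1496},
  {"translation":[0.75,-1,0],"roll":0.1496},
  {"translation":[0.75,-1,0],"roll":0.1496},
  {"translation":[0.75,-1,0],"roll":0.1496},
  {"translation":[0.75,-1.5,0],"roll":0.1496},
  {"translation":[0,0,0],"roll":0.1496},
  {"translation":[0,0,0],"roll":0.1496},
  {"translation":[0,0,0],"roll":0.1496},
  {"translation":[0,0,0],"roll":0.1496},
  {"translation":[0,0,0],"roll":0.1496},
  {"translation":[0,0,0],"roll":0.1496},
])

```text
time: 2.6
tcp_pos: [0.5374, -0.2901, 0.3308]
tool_rot: [0.543, 0.84, -0.0, -0.001]
ft_force: [0.0, -0.8, 0.8]
grip_width: 0.0451
finger_force: 0.0
```

arm_command([
  {"translation":[0,0,-1],"roll":0.1496},
  {"translation":[0,0,-2],"roll":0.1496},
  {"translation":[0,0,-2],"roll":0.1496},
  {"translation":[0,0,-2],"roll":0.1496},
  {"translation":[0,0,-1],"roll":0.1496},
  {"translation":[0,0,0],"roll":0.1496},
  {"translation":[0,0,0],"roll":0.1496},
  {"translation":[0,0,0],"roll":0.1496},
  {"translation":[0,0,0],"roll":0.1496},
  {"translation":[0,0,0],"roll":0},
  {"translation":[0,0,0],"roll":0},
])

```text
time: 3.7
tcp_pos: [0.5376, -0.2899, 0.2511]
tool_rot: [-0.094, 0.996, 0.0, -0.0]
ft_force: [0.2, 0.0, -0.2]
grip_width: 0.0452
finger_force: 0.0
```

Run:
```python
from h import *
from plant import robot, optics
s=robot.observe(); f=optics.grab_frame("wrist"); T=wrist(s)
np.savez("w3.npz",T=T,**f); print(s["tcp_pos"],robot.observe()["tcp_pos"],s["joint_pos"],np.arctan2(T[1,0],T[0,0]))
cv2.imwrite("pics/w3.png",f["image"])
for k,v in boxfind(f,T).items(): print(k,v)
```

```text
[ 0.53764054 -0.28985405  0.25106154] [ 0.53777467 -0.28977206  0.25113489] [-4.94342382e-01  3.28426764e-01  1.81944426e-02  1.26116490e+00
 -2.05165463e-04 -6.83081063e-01] -2.9528538457918123
lid ((0.5447138547897339, -0.22332201898097992), (0.19926221668720245, 0.2589585781097412), 11.184327125549316)
br1 ([228, 145, 57, 61, 1018], ((0.5301411151885986, -0.28158774971961975), (0.06613223999738693, 0.043240323662757874), 43.77450180053711))
br2 ([346, 151, 55, 48, 2202], ((0.5138718485832214, -0.16806314885616302), (0.05047121271491051, 0.051945123821496964), 10.717777252197266))
br6 ([273, 248, 17, 20, 262], ((0.6269515156745911, -0.24023613333702087), (0.02482152357697487, 0.018295856192708015), 11.991573333740234))
knob ([232, 158, 41, 50, 1326], ((0.5316911339759827, -0.29012417793273926), (0.04507031291723251, 0.03672902658581734), 42.31511306762695), array([ 0.53639395, -0.2910323 ,  0.10438502]))
slot1 ([366, 166, 12, 18, 166], array([[ 0.51323844, -0.16940152,  0.0945    ]]), ((0.5134068727493286, -0.16921275854110718), (0.01837122067809105, 0.01049079094082117), 13.176934242248535))
```

View pics/w3.png

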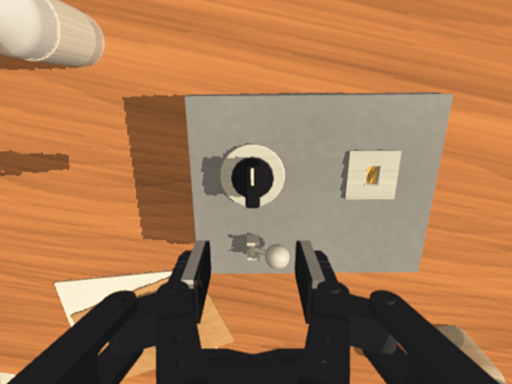

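The disc and bar are at (253,175), directly in line with the fingers. I'll descend, grip, and turn.

arm_command([
  {"translation":[0,-0.1,-3],"roll":0.008},
  {"translation":[0,0,-4],"roll":0},
  {"translation":[0,0,-4],"roll":0},
  {"translation":[0,0,-2],"roll":0},
  {"translation":[0,0,-1.2],"roll":0},
  {"translation":[0,0,0],"roll":0},
  {"translation":[0,0,0],"roll":0},
])

```text
time: 4.45
tcp_pos: [0.5388, -0.2909, 0.1103]
tool_rot: [-0.1, 0.995, -0.0, 0.001]
ft_force: [-0.8, -0.2, 1.1]
grip_width: 0.0451
finger_force: 0.0
```

arm_command([
  {"translation":[0,0,0],"roll":0},
  {"translation":[0,0,0],"roll":0},
  {"translation":[0,0,0],"roll":0},
  {"translation":[0,0,0],"roll":0},
  {"translation":[0,0,0],"roll":0},
  {"translation":[0,0,0],"roll":0},
], fingers=255, force=30)

```text
time: 5.05
tcp_pos: [0.539, -0.2901, 0.1109]
tool_rot: [-0.1, 0.995, 0.0, 0.001]
ft_force: [-0.8, 3.5, 6.7]
grip_width: 0.0138
finger_force: 30.9
```

arm_command([
  {"translation":[0,0,0],"roll":-0.1},
  {"translation":[0,0,0],"roll":-0.1},
  {"translation":[0,0,0],"roll":-0.1},
  {"translation":[0,0,0],"roll":-0.1},
  {"translation":[0,0,0],"roll":-0.1},
  {"translation":[0,0,0],"roll":-0.12},
  {"translation":[0,0,0],"roll":-0.12},
  {"translation":[0,0,0],"roll":-0.12},
  {"translation":[0,0,0],"roll":-0.12},
  {"translation":[0,0,0],"roll":-0.12},
  {"translation":[0,0,0],"roll":-0.1},
  {"translation":[0,0,0],"roll":0},
])

```text
time: 6.25
tcp_pos: [0.5387, -0.2907, 0.1109]
tool_rot: [0.48, 0.877, -0.0, 0.001]
ft_force: [-1.9, 1.1, 6.3]
grip_width: 0.0129
finger_force: 30.9
```

arm_command([
  {"translation":[0,0,0],"roll":-0.03},
  {"translation":[0,0,0],"roll":0},
])

```text
time: 6.45
tcp_pos: [0.5387, -0.2906, 0.1109]
tool_rot: [0.492, 0.871, -0.0, 0.001]
ft_force: [-2.5, 0.5, 6.8]
grip_width: 0.0133
finger_force: 35.7
```

Run:
```python
from h import *
from plant import robot
s=robot.observe();T=wrist(s);print(s["time"],np.arctan2(T[1,0],T[0,0])+np.pi,s["ft_force"],s["wrist_torque"],s["joint_pos"])
```

```text
6.45 5.255296372143158 [-2.47097766  0.47543598  6.84145054] [0.26517931 0.54527277 0.81020599] [-4.94648537e-01  4.05061375e-01 -1.99541570e-01  9.64517097e-01
 -1.53415263e-04  5.33239722e-01]
```

The knob has turned 1.22 rad and is at its stop (torque has risen to 0.8 N m). I'll release, rise, and go to the key block.

arm_command([
  {"translation":[0,0,0],"roll":0},
  {"translation":[0,0,0],"roll":0},
  {"translation":[0,0,0],"roll":0},
  {"translation":[0,0,0],"roll":0},
  {"translation":[0,0,2],"roll":0},
  {"translation":[0,0,4],"roll":0},
  {"translation":[0,0,4],"roll":0},
  {"translation":[0,0,4],"roll":0},
], fingers=120)

```text
time: 7.25
tcp_pos: [0.5378, -0.2903, 0.2505]
tool_rot: [0.492, 0.87, -0.0, -0.0]
ft_force: [-0.0, 0.1, 0.3]
grip_width: 0.0453
finger_force: 0.0
```

arm_command([
  {"translation":[-0.2,4,0],"roll":0.12},
  {"translation":[-0.25,4.95,0],"roll":0.12},
  {"translation":[-0.25,4.95,0],"roll":0.12},
  {"translation":[-0.25,4.95,0],"roll":0.12},
  {"translation":[-0.25,4.95,0],"roll":0.12},
  {"translation":[-0.25,4.95,0],"roll":0.12},
  {"translation":[-0.25,4.95,0],"roll":0.12},
  {"translation":[-0.25,4.95,0],"roll":0.12},
  {"translation":[-0.25,4.95,0],"roll":0.12},
  {"translation":[-0.25,4.95,0],"roll":0.12},
  {"translation":[-0.25,4.95,0],"roll":0.02},
])

```text
time: 8.35
tcp_pos: [0.5108, 0.2465, 0.2494]
tool_rot: [-0.097, 0.995, -0.0, 0.0]
ft_force: [0.9, -0.7, 0.3]
grip_width: 0.0451
finger_force: 0.0
```

arm_command([
  {"translation":[0,0.5,0],"roll":0},
  {"translation":[0,0,0],"roll":0},
  {"translation":[0,0,0],"roll":0},
  {"translation":[0,0,0],"roll":0},
])

```text
time: 8.75
tcp_pos: [0.5114, 0.248, 0.2493]
tool_rot: [-0.094, 0.996, -0.0, -0.0]
ft_force: [-0.6, 0.4, 0.5]
grip_width: 0.0453
finger_force: 0.0
```

Run:
```python
from h import *
from plant import robot, optics
s=robot.observe(); f=optics.grab_frame("wrist"); T=wrist(s)
np.savez("w4.npz",T=T,**f); print(s["tcp_pos"],robot.observe()["tcp_pos"],s["joint_pos"],np.arctan2(T[1,0],T[0,0]))
g=optics.grab_frame("top")
cv2.imwrite("pics/w4.png",np.hstack([f["image"],cv2.resize(g["image"][180:250,280:370],(288,384)[::1])]))
c=cam(f,T); P=world(f,T@f["tool_from_camera"])
m=((P[...,2]>.052)&(P[...,2]<.1)&(np.hypot(P[...,0]-.512,P[...,1]-.25)<.09)).astype(np.uint8)
n,l,st,ce=cv2.connectedComponentsWithStats(m)
for i in range(1,n):
    if st[i,4]>40:
        q=P[l==i]; top=q[q[:,2]>q[:,2].max()-.006]
        print(st[i],q.mean(0),q[:,2].max(),cv2.minAreaRect(q[:,:2].astype(np.float32)),top.mean(0),cv2.minAreaRect(top[:,:2].astype(np.float32)))
```

```text
[0.51137076 0.2479863  0.24934707] [0.51142915 0.24799676 0.24939632] [ 4.51747895e-01  2.47453420e-01 -9.37928479e-02  1.22982672e+00
 -3.73206833e-04  2.63086752e-01] -2.952931495954199
[216 159  11  32 304] [0.51959586 0.21432797 0.08149837] 0.08946150780792733 ((0.5223724246025085, 0.21407417953014374), (0.03420289605855942, 0.008318656124174595), 9.812363624572754) [0.52185999 0.21388524 0.08673201] ((0.5225555896759033, 0.21391262114048004), (0.02562393993139267, 0.007893095724284649), 9.572991371154785)
[287 160  13  32 363] [0.50646857 0.29099459 0.08020233] 0.08739752066504386 ((0.5080316662788391, 0.2923416793346405), (0.028877148404717445, 0.01016837265342474), 10.078949928283691) [0.50778502 0.29217551 0.0850604 ] ((0.5081745386123657, 0.29246073961257935), (0.028564855456352234, 0.009983534924685955), 10.003677368164062)
```

View pics/w4.png

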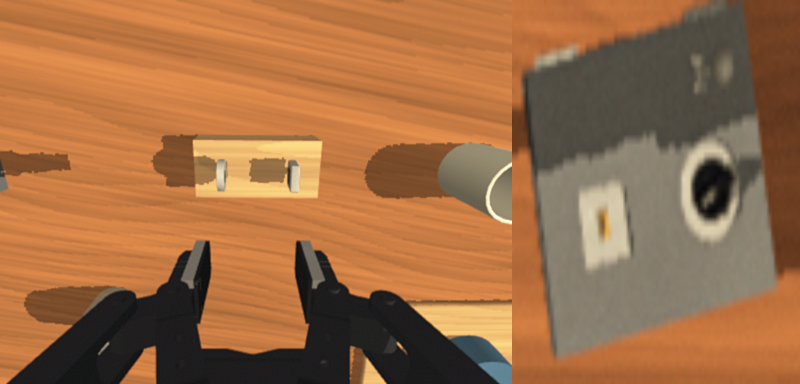

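The square-bowed key is the left one, at px (294,175): its top is 28.6 × 10 mm at height 87 mm, centred on (0.508, 0.292) with yaw 0.175. The round key is at (221,175). The top view shows the knob turned and the ball tipped to the right. I'll grasp the square key.

arm_command([
  {"translation":[-0.3,4.4,0],"roll":-0.014},
  {"translation":[0,0,-4],"roll":0},
  {"translation":[0,0,-5],"roll":0},
  {"translation":[0,0,-4],"roll":0},
  {"translation":[0,0,-3],"roll":0},
  {"translation":[0,0,-2],"roll":0},
  {"translation":[0,0,-1.6],"roll":0},
  {"translation":[0,0,0],"roll":0},
  {"translation":[0,0,0],"roll":0},
  {"translation":[0,0,0],"roll":0},
])

```text
time: 9.85
tcp_pos: [0.5092, 0.2936, 0.0546]
tool_rot: [-0.088, 0.996, 0.0, 0.001]
ft_force: [0.0, -0.1, 1.3]
grip_width: 0.0455
finger_force: 0.0
```

arm_command([
  {"translation":[0,0,0],"roll":0},
  {"translation":[0,0,0],"roll":0},
  {"translation":[0,0,0],"roll":0},
  {"translation":[0,0,0],"roll":0},
  {"translation":[0,0,0],"roll":0},
  {"translation":[0,0,0],"roll":0},
  {"translation":[0,0,0],"roll":0},
], fingers=255, force=30)

```text
time: 10.55
tcp_pos: [0.5087, 0.2937, 0.0541]
tool_rot: [-0.088, 0.996, 0.0, 0.001]
ft_force: [-0.9, -0.6, 5.3]
grip_width: 0.0097
finger_force: 32.2
```

arm_command([
  {"translation":[0,0,0],"roll":0},
  {"translation":[0,0,0],"roll":0},
  {"translation":[0,0,1],"roll":0},
  {"translation":[0,0,1.5],"roll":0},
  {"translation":[0,0,3],"roll":0},
  {"translation":[0,0,4],"roll":0},
  {"translation":[0,0,4],"roll":0},
  {"translation":[0,0,0],"roll":0},
  {"translation":[0,-2,0],"roll":0.02},
  {"translation":[0,-4,0],"roll":0},
  {"translation":[0,-4.2,0],"roll":0},
], force=80)

```text
time: 11.65
tcp_pos: [0.5076, 0.1911, 0.188]
tool_rot: [-0.099, 0.995, -0.0, -0.0]
ft_force: [0.7, -0.6, 0.0]
grip_width: 0.009
finger_force: 78.0
```

arm_command([
  {"translation":[0.1,-4,0],"roll":0},
  {"translation":[0.1,-4,0],"roll":0},
  {"translation":[0.1,-4,0],"roll":0},
  {"translation":[0.1,-4,0],"roll":0},
  {"translation":[0.1,-4,0],"roll":0},
  {"translation":[0,-4,0],"roll":0},
  {"translation":[0,-4,0],"roll":0},
  {"translation":[0,-4,0],"roll":0},
  {"translation":[0,-4,0],"roll":0},
  {"translation":[0,0,0],"roll":0},
  {"translation":[0,0,0],"roll":0},
  {"translation":[0,0,0],"roll":0},
])

```text
time: 12.85
tcp_pos: [0.5128, -0.1676, 0.188]
tool_rot: [-0.099, 0.995, 0.0, -0.0]
ft_force: [-0.4, 0.4, -0.9]
grip_width: 0.0089
finger_force: 78.2
```

Run:
```python
from h import *
from plant import robot, optics
s=robot.observe(); f=optics.grab_frame("wrist"); T=wrist(s)
np.savez("w5.npz",T=T,**f); print(s["time"],s["tcp_pos"],robot.observe()["tcp_pos"],np.arctan2(T[1,0],T[0,0])+np.pi,s["ft_force"],s["wrist_torque"],s["joint_pos"])
cv2.imwrite("pics/w5.png",cv2.resize(f["image"][110:350,150:350],(600,600)[::-1] if 0 else (500,600),interpolation=cv2.INTER_CUBIC))
for k,v in boxfind(f,T).items(): print(k,v)
```

```text
12.85 [ 0.51284102 -0.16758589  0.18802309] [ 0.51298232 -0.16734999  0.18813679] 0.19736577517528842 [-0.36050451  0.44738925 -0.91378975] [ 0.00287436 -0.02396629  0.03013605] [-3.16159867e-01  2.22884330e-01 -2.66714756e-01  1.08208915e+00
  5.20757025e-04 -5.13525642e-01]
lid ((0.544329822063446, -0.2230801284313202), (0.19807209074497223, 0.2590094804763794), 11.212529182434082)
br1 ([65, 159, 75, 27, 935], ((0.5154625773429871, -0.29317012429237366), (0.020202118903398514, 0.06056467816233635), 7.0000810623168945))
br2 ([221, 168, 64, 62, 3267], ((0.5160666704177856, -0.16748520731925964), (0.054612595587968826, 0.05150865763425827), 11.18148136138916))
br4 ([83, 211, 59, 23, 523], ((0.5616311430931091, -0.2801179885864258), (0.014825756661593914, 0.05305165797472), 23.716062545776367))
br5 ([92, 278, 26, 16, 226], ((0.6264720559120178, -0.28646320104599), (0.015982791781425476, 0.026354925706982613), 14.256633758544922))
br6 ([62, 287, 28, 21, 254], ((0.6423876285552979, -0.3107035160064697), (0.023213408887386322, 0.019383521750569344), 65.3885726928711))
knob ([52, 174, 76, 56, 2515], ((0.5258873701095581, -0.28448277711868286), (0.03598393127322197, 0.057135649025440216), 20.073131561279297), array([ 0.53175234, -0.28718681,  0.11386813]))
slot1 ([0, 97, 17, 47, 508], array([[ 0.49233377, -0.36697588,  0.0945    ]]), ((0.48985299468040466, -0.36906397342681885), (0.034804124385118484, 0.012623308226466179), 10.253827095031738))
slot2 ([246, 186, 14, 21, 249], array([[ 0.51313578, -0.16805879,  0.0945    ]]), ((0.5130189657211304, -0.16795429587364197), (0.017780551686882973, 0.011009830981492996), 11.199159622192383))
```

View pics/w5.png

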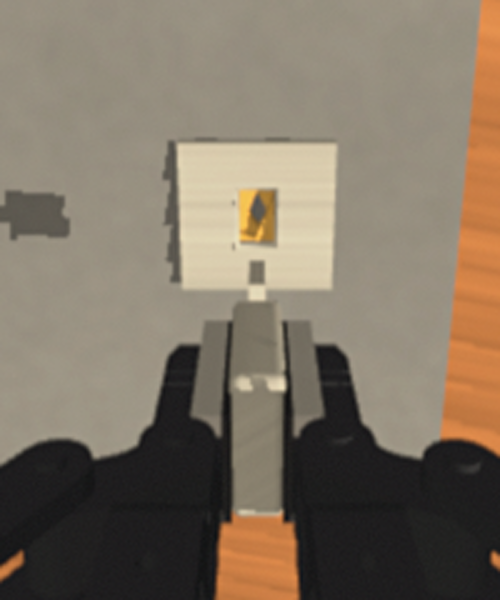

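The crop shows the key held edge-on. Its bit tip is at about full-image px (253,214), the bow's near edge runs from v≈230 to v≈262, and the slot is at (253,196). I'll work out the tip offset relative to the slot from these edges.

Run:
```python
from h import *
from scipy.optimize import least_squares
d=dict(np.load("w5.npz")); T=d["T"]; c=cam(d,T); K,R,t=c
g=cv2.cvtColor(d["image"],cv2.COLOR_BGR2GRAY)
print(list(enumerate(g[180:325,252:255].mean(1).astype(int),180)))
yaw=.197; ex=np.array([np.cos(yaw),np.sin(yaw),0]); o=T[:3,3]
def px(p): q=R@p+t; return K[:2,:2].diagonal()*q[:2]/q[2]+K[:2,2]
obs=[(214,-.008,0),(224,-.008,.015),(230,-.015,.036),(262,-.015,.068),(315.5,.015,.068)]
fn=lambda a:[px(o+ex*(a[0]+x)+np.array([0,0,a[1]+z]))[1]-v for v,x,z in obs]
r=least_squares(fn,[0,-.036]); print(r.x,r.fun)
tip=o+ex*r.x[0]; print("tip",tip)
kh=np.array([.513,-.168]); print("box-frame err", (kh-tip[:2])@ex[:2],(kh-tip[:2])@[-ex[1],ex[0]])
# plate & mouth edges along v predicted for keyhole at kh
for x in(-.026,-.00975,.00975,): print(x,px(np.r_[kh,.0945]+ex*x))
```

```text
[(180, np.int64(205)), (181, np.int64(204)), (182, np.int64(204)), (183, np.int64(208)), (184, np.int64(206)), (185, np.int64(177)), (186, np.int64(151)), (187, np.int64(130)), (188, np.int64(113)), (189, np.int64(99)), (190, np.int64(91)), (191, np.int64(88)), (192, np.int64(86)), (193, np.int64(87)), (194, np.int64(87)), (195, np.int64(87)), (196, np.int64(88)), (197, np.int64(90)), (198, np.int64(99)), (199, np.int64(110)), (200, np.int64(129)), (201, np.int64(149)), (202, np.int64(166)), (203, np.int64(172)), (204, np.int64(173)), (205, np.int64(173)), (206, np.int64(150)), (207, np.int64(147)), (208, np.int64(180)), (209, np.int64(203)), (210, np.int64(209)), (211, np.int64(208)), (212, np.int64(208)), (213, np.int64(200)), (214, np.int64(150)), (215, np.int64(114)), (216, np.int64(112)), (217, np.int64(113)), (218, np.int64(112)), (219, np.int64(113)), (220, np.int64(113)), (221, np.int64(111)), (222, np.int64(114)), (223, np.int64(147)), (224, np.int64(199)), (225, np.int64(215)), (226, np.int64(215)), (227, np.int64(214)), (228, np.int64(217)), (229, np.int64(210)), (230, np.
[... 1678 characters left out ...]
129)), (307, np.int64(130)), (308, np.int64(129)), (309, np.int64(128)), (310, np.int64(127)), (311, np.int64(127)), (312, np.int64(128)), (313, np.int64(128)), (314, np.int64(142)), (315, np.int64(167)), (316, np.int64(156)), (317, np.int64(141)), (318, np.int64(138)), (319, np.int64(136)), (320, np.int64(137)), (321, np.int64(138)), (322, np.int64(142)), (323, np.int64(147)), (324, np.int64(148))]
[ 0.00291691 -0.04104072] [ 1.05928821  0.6086778  -0.7587315  -1.04110425  0.55665263]
tip [ 0.51570152 -0.16701497  0.18802309]
box-frame err -0.0028420611462235575 -0.0004372156555598081
-0.026 [252.4116137  165.82422986]
-0.00975 [252.43824773 184.97768444]
0.00975 [252.46875151 206.91400956]
```

arm_command([
  {"translation":[-0.28,-0.1,-1.5],"roll":0},
  {"translation":[0,0,-1.5],"roll":0},
  {"translation":[0,0,-1],"roll":0},
  {"translation":[0,0,0],"roll":0},
  {"translation":[0,0,0],"roll":0},
  {"translation":[0,0,0],"roll":0},
])

```text
time: 13.5
tcp_pos: [0.511, -0.1693, 0.1491]
tool_rot: [-0.098, 0.995, -0.0, 0.001]
ft_force: [0.4, -0.2, -0.4]
grip_width: 0.0089
finger_force: 78.2
```

Run:
```python
from h import *
from plant import robot, optics
s=robot.observe(); f=optics.grab_frame("wrist"); T=wrist(s)
np.savez("w6.npz",T=T,**f); print(s["time"],s["tcp_pos"],robot.observe()["tcp_pos"],s["ft_force"])
cv2.imwrite("pics/w6.png",cv2.resize(f["image"][130:330,190:320],(520,800))[:600])
g=cv2.cvtColor(f["image"],cv2.COLOR_BGR2GRAY)
print(g[170:270,252:255].mean(1).astype(int).tolist())
for k,v in boxfind(f,T).items():
    if k[:2] in("li","sl","br"): print(k,v)
```

```text
13.5 [ 0.51099341 -0.16933012  0.14905015] [ 0.51099517 -0.16947833  0.14908162] [ 0.36636969 -0.24941275 -0.4165271 ]
[144, 144, 144, 143, 144, 144, 144, 144, 144, 145, 144, 134, 119, 142, 191, 205, 202, 200, 202, 204, 206, 206, 206, 206, 206, 206, 205, 205, 207, 206, 205, 206, 208, 208, 198, 190, 179, 164, 145, 127, 110, 100, 92, 91, 107, 115, 116, 116, 115, 115, 115, 112, 115, 148, 200, 216, 216, 216, 217, 213, 163, 119, 110, 113, 116, 116, 117, 117, 117, 117, 116, 117, 117, 117, 118, 118, 117, 116, 114, 113, 113, 113, 114, 117, 118, 119, 119, 118, 120, 133, 160, 178, 157, 135, 130, 127, 126, 127, 127, 127]
lid ((0.5447210669517517, -0.22301289439201355), (0.1994943916797638, 0.2590656876564026), 11.210585594177246)
br1 ([38, 174, 81, 28, 1169], ((0.5136134028434753, -0.2923476994037628), (0.01750488579273224, 0.054988641291856766), 1.4975669384002686))
br2 ([218, 184, 74, 66, 3494], ((0.5135161280632019, -0.16790740191936493), (0.050684068351984024, 0.05163292586803436), 10.972485542297363))
br3 ([60, 233, 65, 26, 685], ((0.5612590909004211, -0.2797127068042755), (0.015955237671732903, 0.050858981907367706), 31.19683837890625))
br6 ([68, 311, 32, 19, 314], ((0.6293874382972717, -0.288169801235199), (0.016577642410993576, 0.028626378625631332), 18.957515716552734))
slot1 ([246, 205, 17, 23, 241], array([[ 0.51154349, -0.16803282,  0.0945    ]]), ((0.5124604105949402, -0.16843552887439728), (0.01721993088722229, 0.011401327326893806), 11.802912712097168))
slot2 ([0, 232, 17, 54, 470], array([[ 0.59044928, -0.3463293 ,  0.0945    ]]), ((0.5850083827972412, -0.3436349034309387), (0.012039992026984692, 0.04746675491333008), 85.85203552246094))
```

View pics/w6.png

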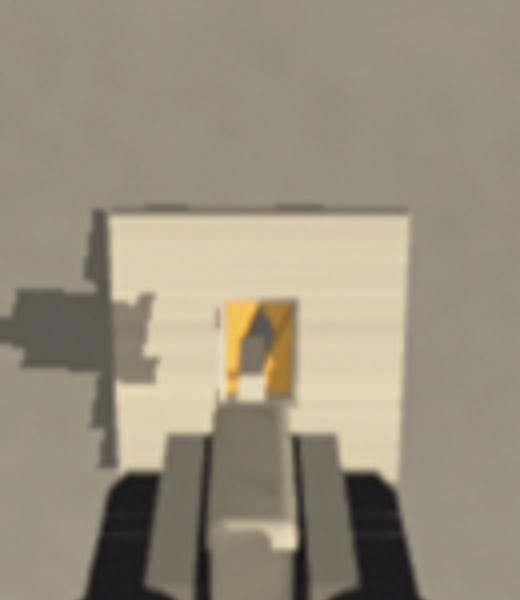

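Run:
```python
from h import *
from scipy.optimize import least_squares
d=dict(np.load("w6.npz")); T=d["T"]; c=cam(d,T); K,R,t=c
yaw=.197; ex=np.array([np.cos(yaw),np.sin(yaw),0]); o=T[:3,3]; ez=np.array([0,0,1])
def px(p): q=R@p+t; return K[:2,:2].diagonal()*q[:2]/q[2]+K[:2,2]
obs=[(213.7,-.008,0),(223.3,-.008,.015),(230,-.015,.036),(259.5,-.015,.068),(315,.015,.068)]
def fn(a):
    th=a[2] if len(a)>2 else 0; b=o+ex*a[0]+ez*a[1]; C,S=np.cos(th),np.sin(th)
    return [px(b+ex*(C*x+S*z)+ez*(C*z-S*x))[1]-v for v,x,z in obs]
for a0 in([0,-.036],[0,-.036,0]):
    r=least_squares(fn,a0,x_scale=.01); print(r.x,r.fun)
    tip=o+ex*r.x[0]; kh=np.array([.5135,-.1681]); print("err x,y",(kh-tip[:2])@ex[:2],(kh-tip[:2])@[-ex[1],ex[0]])
for x in(-.026,-.00975): print(px(np.r_[kh,.0945]+ex*x))
```

```text
[ 0.00270753 -0.04158877] [ 0.66493786  0.57317384 -1.54412689  0.48773433 -0.09017607]
err x,y -8.659947988599702e-06 0.000715720990565861
[ 0.00273983 -0.04197484  0.0042956 ] [ 0.50290495  0.47564969 -1.49148473  0.73460566 -0.21036352]
err x,y -4.095773200331572e-05 0.0007157209905658552
[254.23350097 182.86306596]
[254.22072394 204.8614463 ]
```

arm_command([
  {"translation":[0,0.1,-0.6],"roll":0},
  {"translation":[0,0,-0.5],"roll":0},
  {"translation":[0,0,-0.3],"roll":0},
  {"translation":[0,0,-0.2],"roll":0},
  {"translation":[0,0,0],"roll":0},
])

```text
time: 14.05
tcp_pos: [0.5101, -0.1684, 0.1318]
tool_rot: [-0.098, 0.995, 0.0, -0.0]
ft_force: [0.3, -0.5, -0.0]
grip_width: 0.0091
finger_force: 78.2
```

arm_command([
  {"translation":[0,0,-0.1],"roll":0},
  {"translation":[0,0,-0.1],"roll":0},
  {"translation":[0,0,-0.1],"roll":0},
  {"translation":[0,0,0],"roll":0},
])

```text
time: 14.45
tcp_pos: [0.5107, -0.1686, 0.13]
tool_rot: [-0.098, 0.995, -0.0, 0.0]
ft_force: [-1.6, 0.4, 5.3]
grip_width: 0.009
finger_force: 79.1
```

arm_command([
  {"translation":[0,0,0],"roll":-0.1},
  {"translation":[0,0,0],"roll":-0.1},
  {"translation":[0,0,0],"roll":-0.08},
  {"translation":[0,0,-0.05],"roll":-0.06},
  {"translation":[0,0,-0.05],"roll":-0.06},
  {"translation":[0,0,0],"roll":0},
])

```text
time: 15.05
tcp_pos: [0.5114, -0.1685, 0.1288]
tool_rot: [0.101, 0.995, 0.0, 0.001]
ft_force: [2.1, -0.7, -0.2]
grip_width: 0.0088
finger_force: 78.1
```

It dropped into the upper wafer. I'll go down to the lower one.

arm_command([
  {"translation":[0,0,-0.1],"roll":0},
  {"translation":[0,0,-0.1],"roll":0},
  {"translation":[0,0,-0.1],"roll":0},
  {"translation":[0,0,-0.1],"roll":0},
  {"translation":[0,0,0],"roll":0},
])

```text
time: 15.55
tcp_pos: [0.5115, -0.1682, 0.1246]
tool_rot: [0.101, 0.995, 0.0, 0.001]
ft_force: [6.2, 2.9, -0.3]
grip_width: 0.0089
finger_force: 78.0
```

arm_command([
  {"translation":[0.05,0.02,0],"roll":0},
  {"translation":[0,0,-0.1],"roll":0},
  {"translation":[0,0,0],"roll":0},
])

```text
time: 15.85
tcp_pos: [0.5118, -0.1682, 0.1234]
tool_rot: [0.101, 0.995, 0.0, 0.001]
ft_force: [5.5, 0.8, -0.7]
grip_width: 0.0088
finger_force: 78.1
```

arm_command([
  {"translation":[0.05,0,-0.1],"roll":0},
  {"translation":[0,0,-0.1],"roll":0},
  {"translation":[0,0,-0.1],"roll":0},
  {"translation":[0,0,0],"roll":0},
])

```text
time: 16.25
tcp_pos: [0.5121, -0.1683, 0.1207]
tool_rot: [0.101, 0.995, 0.0, 0.001]
ft_force: [5.0, 2.4, 2.7]
grip_width: 0.0091
finger_force: 78.9
```

arm_command([
  {"translation":[0.1,0.03,-0.05],"roll":0.1},
  {"translation":[0,0,0],"roll":0.1},
  {"translation":[0,0,0],"roll":0.1},
  {"translation":[0,0,0],"roll":0.1},
  {"translation":[0,0,0],"roll":0.1},
  {"translation":[0,0,0],"roll":0},
])

```text
time: 16.85
tcp_pos: [0.5125, -0.1679, 0.1204]
tool_rot: [-0.149, 0.989, 0.0, 0.0]
ft_force: [1.9, 0.7, 7.7]
grip_width: 0.0088
finger_force: 79.2
```

Lateral force is low and the press is 7.7 N. I'll keep rocking anticlockwise.

arm_command([
  {"translation":[0,0,0],"roll":0.08},
  {"translation":[0,0,0],"roll":0.08},
  {"translation":[0,0,0],"roll":0.06},
  {"translation":[0,0,0],"roll":0.05},
  {"translation":[0,0,0],"roll":0},
])

```text
time: 17.35
tcp_pos: [0.5124, -0.168, 0.1199]
tool_rot: [-0.28, 0.96, -0.0, 0.0]
ft_force: [4.8, 1.0, 1.9]
grip_width: 0.009
finger_force: 78.5
```

arm_command([
  {"translation":[0.05,0,-0.1],"roll":0},
  {"translation":[0,0,-0.1],"roll":0},
  {"translation":[0,0,-0.1],"roll":0},
  {"translation":[0,0,0],"roll":0},
])

```text
time: 17.75
tcp_pos: [0.5126, -0.168, 0.1164]
tool_rot: [-0.279, 0.96, 0.0, -0.0]
ft_force: [3.3, 0.2, -0.9]
grip_width: 0.0092
finger_force: 78.1
```

Next I'll press onto the plug and rock back into line.

arm_command([
  {"translation":[0,0,-0.1],"roll":0},
  {"translation":[0,0,-0.05],"roll":-0.09},
  {"translation":[0,0,0],"roll":-0.1},
  {"translation":[0,0,0],"roll":-0.1},
  {"translation":[0,0,0],"roll":-0.08},
  {"translation":[0,0,0],"roll":0},
])

```text
time: 18.35
tcp_pos: [0.5126, -0.1678, 0.1152]
tool_rot: [-0.098, 0.995, 0.0, -0.0]
ft_force: [3.5, 1.2, 1.0]
grip_width: 0.009
finger_force: 78.5
```

arm_command([
  {"translation":[0,0,-0.1],"roll":0},
  {"translation":[0,0,-0.1],"roll":0},
  {"translation":[0,0,-0.1],"roll":0},
  {"translation":[0,0,0],"roll":0},
])

```text
time: 18.75
tcp_pos: [0.5127, -0.1679, 0.112]
tool_rot: [-0.098, 0.995, 0.0, -0.0]
ft_force: [3.0, 1.5, 0.1]
grip_width: 0.0089
finger_force: 78.3
```

Inside the plug. I'll continue to the bottom.

arm_command([
  {"translation":[0.05,0.02,-0.1],"roll":0},
  {"translation":[0,0,-0.1],"roll":0},
  {"translation":[0,0,-0.1],"roll":0},
  {"translation":[0,0,-0.05],"roll":0},
  {"translation":[0,0,0],"roll":0},
])

```text
time: 19.25
tcp_pos: [0.5129, -0.1678, 0.1087]
tool_rot: [-0.098, 0.995, -0.0, -0.0]
ft_force: [-1.4, 0.2, 3.3]
grip_width: 0.0089
finger_force: 78.8
```

arm_command([
  {"translation":[0,0,-0.1],"roll":0},
  {"translation":[0,0,0],"roll":0},
])

```text
time: 19.45
tcp_pos: [0.513, -0.1678, 0.1086]
tool_rot: [-0.098, 0.995, -0.0, -0.0]
ft_force: [-3.6, 0.7, 10.2]
grip_width: 0.0087
finger_force: 80.1
```

It has bottomed at 10 N. I'll turn clockwise.

arm_command([
  {"translation":[0,0,0],"roll":-0.12},
  {"translation":[0,0,0],"roll":-0.12},
  {"translation":[0,0,0],"roll":-0.12},
  {"translation":[0,0,0],"roll":-0.12},
  {"translation":[0,0,0],"roll":-0.12},
  {"translation":[0,0,0],"roll":-0.12},
  {"translation":[0,0,0],"roll":0},
])

```text
time: 20.15
tcp_pos: [0.5133, -0.1672, 0.1086]
tool_rot: [0.26, 0.966, 0.001, 0.0]
ft_force: [-2.0, 3.1, 9.9]
grip_width: 0.0088
finger_force: 79.8
```

```bash
cat > st.py <<'E'
from h import *
from plant import robot
s=robot.observe();T=wrist(s);print(s["time"],"turn",.197-np.arctan2(-T[1,0],-T[0,0]),s["tcp_pos"],s["ft_force"],s["wrist_torque"])
E
python3 st.py
```

```text
20.15 turn 0.7223842967729162 [ 0.51333257 -0.16722652  0.10864673] [-1.9665134   3.11568992  9.89309025] [0.76961127 0.51342001 0.0710585 ]
```

arm_command([
  {"translation":[0,0,0],"roll":-0.12},
  {"translation":[0,0,0],"roll":-0.12},
  {"translation":[0,0,0],"roll":-0.12},
  {"translation":[0,0,0],"roll":-0.12},
  {"translation":[0,0,0],"roll":-0.12},
  {"translation":[0,0,0],"roll":-0.12},
  {"translation":[0,0,0],"roll":-0.12},
  {"translation":[0,0,0],"roll":0},
])

```text
time: 20.95
tcp_pos: [0.5138, -0.167, 0.1086]
tool_rot: [0.631, 0.776, 0.001, -0.0]
ft_force: [-1.2, 3.7, 8.3]
grip_width: 0.0092
finger_force: 79.6
```

```bash
python3 st.py
```

```text
20.95 turn 1.5620553454337742 [ 0.51378958 -0.16695602  0.10863605] [-1.17961422  3.73430754  8.28928668] [0.95722167 0.13892014 0.12561728]
```

arm_command([
  {"translation":[0,0,0],"roll":-0.06},
  {"translation":[0,0,0],"roll":-0.04},
  {"translation":[0,0,0],"roll":0},
  {"translation":[0,0,0],"roll":0},
])

```text
time: 21.35
tcp_pos: [0.5139, -0.167, 0.1086]
tool_rot: [0.668, 0.744, 0.001, -0.0]
ft_force: [-0.3, 3.6, 7.4]
grip_width: 0.0088
finger_force: 79.5
```

```bash
python3 st.py
```

```text
21.35 turn 1.6594563553578283 [ 0.51388528 -0.16699469  0.10861446] [-0.26269668  3.64605617  7.44762346] [0.82787912 0.14355918 0.12409113]
```

arm_command([
  {"translation":[0,0,0],"roll":-0.05},
  {"translation":[0,0,0],"roll":-0.03},
  {"translation":[0,0,0],"roll":0},
  {"translation":[0,0,0],"roll":0},
])

```text
time: 21.75
tcp_pos: [0.5139, -0.167, 0.1087]
tool_rot: [0.697, 0.717, 0.001, -0.0]
ft_force: [-0.6, 4.0, 6.7]
grip_width: 0.0088
finger_force: 79.6
```

```bash
python3 st.py
```

```text
21.75 turn 1.7393320458263721 [ 0.51392613 -0.16701756  0.1086568 ] [-0.55629507  4.01600834  6.69219859] [0.83309135 0.15535815 0.24661547]
```

arm_command([
  {"translation":[0,0,-0.02],"roll":-0.03},
  {"translation":[0,0,0],"roll":0},
  {"translation":[0,0,0],"roll":0},
  {"translation":[0,0,0],"roll":0},
  {"translation":[0,0,0],"roll":0},
])

```text
time: 22.25
tcp_pos: [0.514, -0.167, 0.1086]
tool_rot: [0.708, 0.707, 0.001, 0.0]
ft_force: [-1.2, 4.2, 9.3]
grip_width: 0.009
finger_force: 79.9
```

```bash
python3 st.py
python3 - <<'E'
from plant import optics
import cv2
f=optics.grab_frame("wrist"); cv2.imwrite("pics/w7.png",f["image"])
E
```

```text
22.25 turn 1.7691041529510665 [ 0.51396657 -0.16700585  0.10864437] [-1.17515109  4.17608097  9.33104109] [0.95208114 0.23344744 0.23722414]
```

View pics/w7.png

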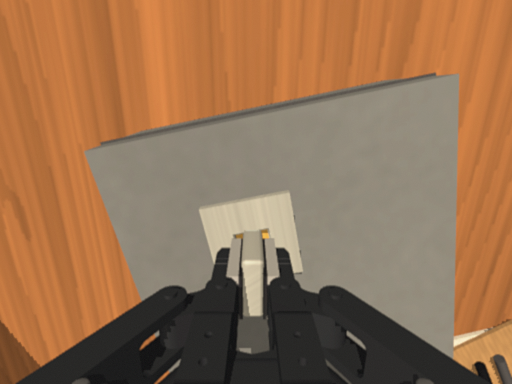

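The key is held at px (252,255), turned about a quarter and seated. I'll firm the grip and press slightly more on the stop to confirm.

arm_command([
  {"translation":[0,0,0],"roll":0},
  {"translation":[0,0,0],"roll":-0.05},
  {"translation":[0,0,0],"roll":0},
  {"translation":[0,0,0],"roll":0},
  {"translation":[0,0,0],"roll":0},
], force=110)

```text
time: 22.8
tcp_pos: [0.514, -0.1672, 0.1087]
tool_rot: [0.725, 0.689, 0.001, 0.0]
ft_force: [-0.4, 3.5, 9.7]
grip_width: 0.0084
finger_force: 107.4
```

```bash
python3 st.py
```

```text
22.8 turn 1.8189560113852878 [ 0.51402693 -0.16719806  0.10866443] [-0.35978603  3.46298057  9.73161831] [0.71183036 0.18714989 0.4294991 ]
```

Torque rose to 0.43 N m, so the key is firmly at its stop and fully in. Handing in.

```bash
python3 -c "
from plant import robot
print(robot.hand_in())"
```

```text
the job is handed in; nothing more can be done
None
```

I handed the job in at about 23 s: the knob is turned to its stop, and the square-bowed key is fully home and held against its clockwise stop (0.43 N m, about 10 N press); the round-bowed key, jar, bottle and mug were left alone. The hand-in gave no verdict.

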